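# Find the full freezer box by feel and slide it home in the chill dock

### The arm

A 7-joint arm with a two-finger parallel gripper is mounted at the origin on the work surface; the furniture and walls round the work are solid. World frame = base frame: x ahead of the robot, y to its left, z up, the work surface at z = 0. Lengths are in m, angles in rad, forces in N, time in s.
With the tool pointing down it reaches from about 0.4 to 0.85 m from the base axis. Payload 10.4 kg.
Tool frame: the origin (TCP) lies at the very end of the fingers, on their centre line; the grasp point (between the pads) lies 19 mm behind it; y points along the fingers, x is the direction in which the jaws open and shut, and the axes are right-handed (so a half turn about y gives the same grasp; the last joint's range is limited). The gripper opens to 87 mm and grips with 3 to 60 N. Pads are 19 mm wide; open, the fingers measure 117 mm over their backs; the gripper's body (75 mm by 190 mm) begins 51 mm behind the grasp point.
Start: joints at [1.205, 0.332, -0.065, 1.46, 0.022, 1.35, -0.088], TCP at [0.21, -0.589, 0.223] pointing down, gripper open.
Joint ranges: [-2.6, 2.6], [-0.5, 2.12], [-1.47, 1.34], [0.16, 2.42], [-1.27, 4.41], [0.06, 2.06], [-2.6, 2.6]. Speed limits (rad/s): [2.22, 2.22, 2.79, 2.79, 3.14, 3.14, 3.14].

### API

Orientations are given as a unit quaternion [x, y, z, w].
In Python, from bench import readout, vision, r gives the robot as it stands.
- The arm moves only by the tool arm_command, never from a script. Its argument "targets" is a list that holds one entry, the list of rows, each a list of 6 numbers: the shift along the tool's x, y, z in m, then the turn, a rotation vector about the tool's x, y, z in degrees. A call has 1 to 12 rows; each row shifts and turns the commanded pose from where the row before left it, along the tool's axes as they then stand; what a row does not reach is not made up. A row lasts 1/12 s, in which the tool goes at most 41.7 mm and 7.16 degrees, less where a joint would pass 70% of its speed; a pose out of reach is approached as far as the arm can. A call is refused whole if a number of a shift passes 0.0417 or a number of a turn 7.16, either way. A call with a gripper value outside its range is refused whole. "hand" is the opening, from 0 (shut) to 1 (fully open), set as the call begins (left out, the last holds). The fingers move at their own pace and stop on an object; "grip_force" is the grip in N (left out, the last holds). Time passes only in rows, so rows that do not move let the fingers close. It gives the time, the measured TCP pose, the force and the opening at its end, in the units of the state.
- readout.read_state(): the state, without advancing time (a new reading comes with each control period).
- vision.camera(name): name is "scene" or "top" or "wrist"; returns a dict with "pixels" (420x560x3 uint8, blue, green, red), "fovy" (degrees; the focal length in pixels is half the picture's height over the tangent of half this angle, whatever the lens; pixels are square), "cx", "cy" (the principal point, pixels), "R" (3x3) and "t" (3): a world point X has camera coordinates R X + t; the wrist camera has in their place "mount" (4x4, takes a point from camera to tool coordinates, whose origin is the TCP and whose axes are the tool frame's). Camera axes: x right, y down, z forward; pixel columns grow to the right and rows downward; lengths in m; the calibration is good to about 2 mm. The wrist camera is an equidistant fisheye: a pixel r from the principal point sees the ray r / f radians off the axis. A picture is of the moment at which its call begins: read the wrist's pose just before it. There is no depth.
- r.close_job(): hands the job in, once; it reports no verdict.
The state is a dict: "time": time; "joint_positions": joint angles; "joint_vel": joint speeds; "joint_torque": joint torques, N m; "ee_pos": TCP position; "eef_rot": TCP orientation; "ft_force": force on the tool from outside, world axes, zero at the start; "torque": the same for the moment, N m; "width": finger opening in m.
Only numpy, scipy, OpenCV 4.12 (cv2) and the standard library are available. Lean on these libraries where they do the work, as an engineer would, in place of code of your own. Each camera call takes 0.05 s, during which the arm holds its last target.

### The job

Three identical closed freezer boxes stand in a row on the bench; one holds its heavy metal block of sample vials and the other two are empty. Find out by nudging them which one is the full one, then slide it along the bench into the chill dock, up the ramp and between the rails, until it sits fully home against the back stop. The lids are only pushed on, so do not lift or tip any box, leave the two empty ones standing where they are (a nudge of a few centimetres does not matter), and do not disturb the dropper bottle, the timer or the forceps.

Things in the scene. Friction and masses are not known exactly. Their poses are not given: they have to be found in the camera images.
- box_a: closed white freezer box, 80 x 80 mm square and 53 mm tall (plain lift-off lid over the upper 33 mm), opaque; origin at the centre of its underside, x and y along its sides, z up. An empty box weighs about 0.1 kg, the full one about 0.7 kg; nothing outside tells which it is
- box_b: second freezer box, exactly like box_a
- box_c: third freezer box, exactly like box_a
- dock: chill dock, fixed: aluminium plate 124 mm wide, 4 mm thick, mouth at its own -x, boxes go in along its +x. Slippery ramp from bench (x -62 mm) up to the plate (x -46). Two slippery rails, 86 mm apart inside, 22 mm tall, from x -35 to the back stop, flared in front to 102 mm at x -57. Back stop's face at x +40, white housing behind it to x +90, 48 mm tall. Origin on the bench below the home point
- dock_home (a point): home point, 4 mm above the bench on top of the dock's plate: the centre of a box's underside is here when the box is fully home against the back stop; axes as the dock's
- dropper: small white dropper bottle with a pointed cap, 26 mm wide, 80 mm tall, bystander; origin at the centre of its underside
- timer: small white bench timer, 40 x 68 mm, 59 mm tall, bystander; origin at the centre of its underside
- forceps: steel forceps lying flat, 131 mm long, 10 mm high, bystander; origin at the centre of the underside

How it is judged:
By the outcome, as a careful person would: the job done as asked, in the order asked, and still so for the second after the job is handed in, with the robot touching nothing.
It also fails if it takes over 72 s, if anything falls off the work surface, if the arm or the gripper's body presses on something with over 40 N, if the wrist force passes 120 N, or if a joint passes its speed limit or range.

## Working session

There is one attempt and no reset: what is moved stays moved. The work goes in short steps, Python scripts to look and compute and a tool call to move; the robot and the scene stay as the last step left them, time stands still between calls to the robot, and variables do not carry over. Pictures are saved under pics/ and viewed, and the job is handed in when it is done.

Besides the shell and the picture viewer there is one more tool, called after "Call:" by a JSON object that holds its "name" and its "arguments", one argument or row to a line. arm_command: Moves the arm, as the interface text tells. Its arguments: {"type":"object","properties":{"targets":{"type":"array","items":{"type":"array","items":{"type":"array","items":{"type":"number"}}}},"hand":{"type":"number"},"grip_force":{"type":"number"}},"required":["targets"]}

```bash
mkdir -p pics; ls; python3 - <<'E'
from bench import readout, vision, r
import cv2,numpy as np
s=readout.read_state()
for k,v in s.items(): print(k,np.round(v,4))
for n in ["scene","top","wrist"]:
    c=vision.camera(n); cv2.imwrite(f"pics/{n}0.png",c["pixels"])
    print(n,{k:np.round(v,4).tolist() for k,v in c.items() if k!="pixels"})
E
```

```text
pics
time 0.0
joint_positions [ 1.2054  0.3329 -0.0647  1.4609  0.0216  1.3499 -0.0885]
joint_vel [-0.0013 -0.0007 -0.0001  0.0002 -0.0007  0.0011 -0.0005]
joint_torque [-9.00000e-04 -6.23259e+01  2.40000e-02 -3.89898e+01 -6.15000e-02
  3.96000e-02  1.00000e-04]
ee_pos [ 0.2099 -0.5883  0.2218]
eef_rot [-0.5777  0.4078 -0.407   0.5782]
ft_force [ 0.558   0.3201 -0.3374]
torque [ 0.0149 -0.0196  0.0366]
width 0.087
scene {'fovy': 55.4542, 'cx': 276.4676, 'cy': 204.6708, 'R': [[0.4709, -0.8822, 0.003], [-0.5773, -0.3108, -0.7551], [0.667, 0.3539, -0.6556]], 't': [-0.3188, 0.391, 0.4944]}
top {'fovy': 44.1574, 'cx': 283.021, 'cy': 192.2601, 'R': [[-0.0086, -1.0, -0.0029], [-0.9951, 0.0088, -0.0982], [0.0982, 0.002, -0.9952]], 't': [-0.0566, 0.6285, 1.1318]}
wrist {'fovy': 65.7065, 'cx': 282.7631, 'cy': 209.5017, 'mount': [[1.0, 0.0, 0.0015, -0.0005], [-0.0014, -0.2642, 0.9645, -0.1619], [0.0004, -0.9645, -0.2642, 0.0726], [0.0, 0.0, 0.0, 1.0]]}
```

View pics/scene0.png

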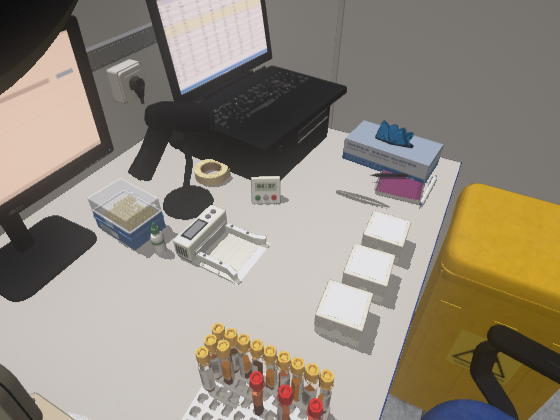

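View pics/top0.png

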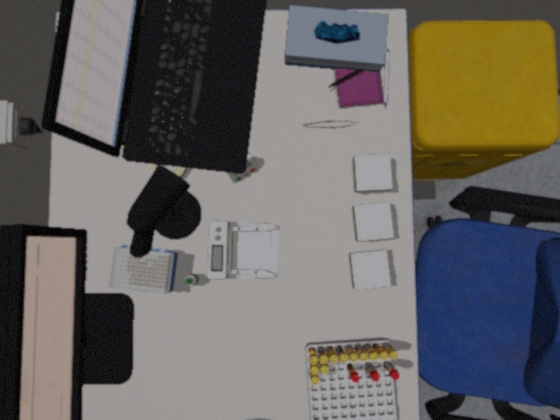

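View pics/wrist0.png

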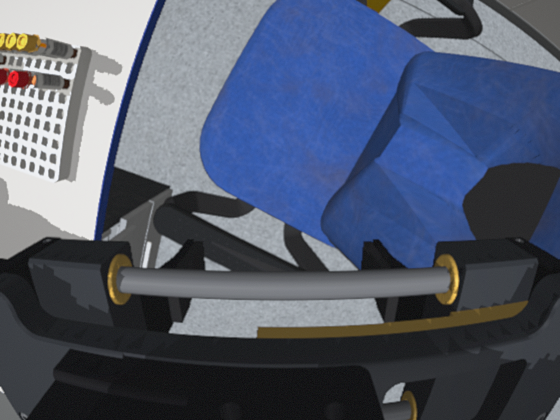

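The top view has world x up and world −y to the right. The three boxes are at about (373,172), (374,222) and (370,270). The dock is at about (250,250) with its mouth facing right (−y). Next I'll measure these precisely.

```bash
cat > h.py <<'E'
import numpy as np,cv2
from bench import readout, vision, r
from scipy.spatial.transform import Rotation as Ro
def ray(c,uv,z):
    f=c["pixels"].shape[0]/2/np.tan(np.radians(c["fovy"])/2)
    d=np.array([(uv[0]-c["cx"])/f,(uv[1]-c["cy"])/f,1.])
    R=np.array(c["R"]);t=np.array(c["t"]); o=-R.T@t; w=R.T@d
    return o+w*(z-o[2])/w[2]
def proj(c,X):
    f=c["pixels"].shape[0]/2/np.tan(np.radians(c["fovy"])/2)
    p=np.array(c["R"])@np.array(X)+np.array(c["t"]); return np.array([c["cx"]+f*p[0]/p[2],c["cy"]+f*p[1]/p[2]])
def st():
    s=readout.read_state(); print("t",round(s["time"],2),"p",np.round(s["ee_pos"],4),"F",np.round(s["ft_force"],2),"w",round(float(s["width"]),4)); return s
def crop(c,x0,y0,x1,y1,k,name): cv2.imwrite(name,cv2.resize(c["pixels"][y0:y1,x0:x1],None,fx=k,fy=k,interpolation=cv2.INTER_CUBIC))
E
python3 - <<'E'
from h import *
s=st(); print(np.round(Ro.from_quat(s["eef_rot"]).as_matrix(),3)); 
c=vision.camera("top"); print(ray(c,(370,270),.053))
crop(c,195,205,290,295,8,"pics/dock.png")
g=c["pixels"].min(axis=2); crop(c,340,140,415,300,3.7,"pics/boxes.png")
for th in (215,225,235):
    m=(g>th).astype(np.uint8); m[:, :345]=0;m[:,400:]=0;m[:145]=0;m[300:]=0
    cs,_=cv2.findContours(m,cv2.RETR_EXTERNAL,cv2.CHAIN_APPROX_NONE)
    for k in cs:
        if cv2.contourArea(k)>300:
            q=cv2.boxPoints(cv2.minAreaRect(k)); P=np.array([ray(c,p,.053)[:2] for p in q]); print(th,cv2.contourArea(k),P.mean(0).round(4),P.round(3).tolist())
E
```

```text
t 0.15 p [ 0.21   -0.5884  0.222 ] F [0.62 0.23 0.16] w 0.0872
[[ 0.336 -0.     0.942]
 [-0.942  0.001  0.336]
 [-0.001 -1.    -0.   ]]
[ 0.45465159 -0.2493663   0.053     ]
```

View pics/dock.png

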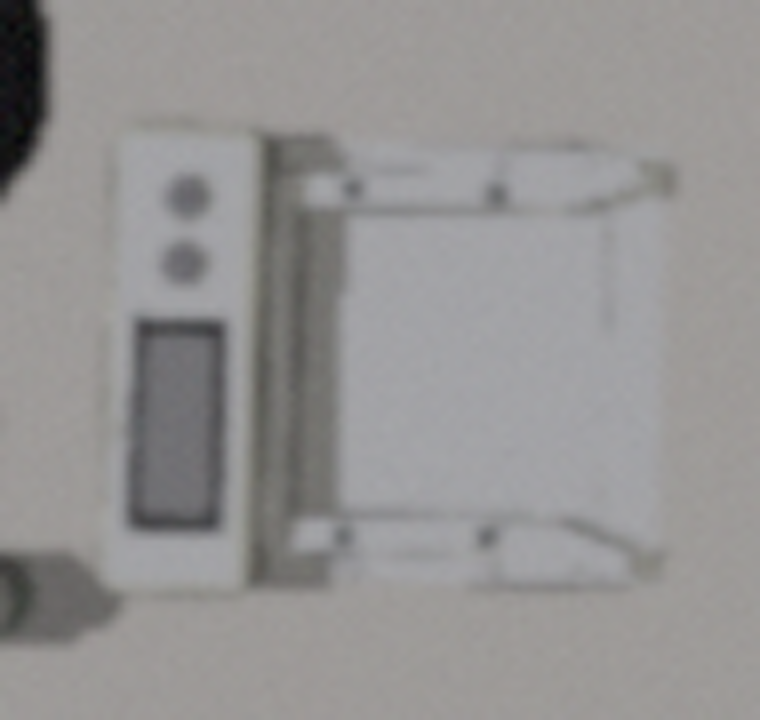

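View pics/boxes.png

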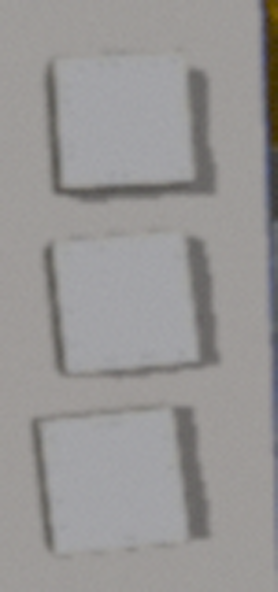

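```bash
python3 - <<'E'
from h import *
c=vision.camera("top")
g=cv2.GaussianBlur(c["pixels"],(3,3),0).min(axis=2)
roi=g[145:300,345:400]
th0,_=cv2.threshold(roi.copy(),0,255,cv2.THRESH_OTSU); print(th0,np.percentile(roi,[5,30,50,70,95]))
for th in (165,170,175,180):
    m=(g>th).astype(np.uint8); m[:, :345]=0;m[:,400:]=0;m[:145]=0;m[300:]=0
    cs,_=cv2.findContours(m,cv2.RETR_EXTERNAL,cv2.CHAIN_APPROX_NONE)
    for k in cs:
        if 300<cv2.contourArea(k)<3000:
            q=cv2.boxPoints(cv2.minAreaRect(k)); P=np.array([ray(c,p,.053)[:2] for p in q]); e=P[1]-P[0];e2=P[2]-P[1]; print(th,P.mean(0).round(4),np.hypot(*e).round(4),np.hypot(*e2).round(4),np.degrees(np.arctan2(e[1],e[0])).round(1)%90)
w=lambda u,v,z:ray(c,(195+u/8-.44,205+v/8-.44),z)[:2]
H=np.array([w(*p,.048) for p in [(118,122),(262,125),(250,592),(100,588)]]);print("housing",H.round(4))
D=np.array([w(*p,.026) for p in [(352,189),(497,193),(343,537),(487,537)]]);print("dots",D.round(4))
F=np.array([w(*p,.0) for p in [(665,200),(660,560)]]);print("front",F.round(4))
def rot(a,b): return np.degrees(np.arctan2(*(b-a)[::-1]))
print("dir", rot(H[1],H[0]),rot(H[2],H[3]),rot(H[3],H[0])+90,rot(H[2],H[1])+90, rot(D[1],D[0]),rot(D[3],D[2]),rot(D[2],D[0])+90,rot(D[3],D[1])+90,rot(F[1],F[0])+90)
for th in (87,88,89,90,91,92,93):
  u=np.array([np.cos(np.radians(th)),np.sin(np.radians(th))]); v=np.array([-u[1],u[0]])
  print(th,"along: stopback",(H@u).round(4),"front",(F@u).round(4),"lat H",(H@v).round(4),"dots",(D@v).round(4))
E
```

```text
135.0 [109. 151. 153. 162. 163.]
housing [[0.5668 0.1007]
 [0.5656 0.0611]
 [0.4386 0.0641]
 [0.44   0.1049]]
dots [[ 0.5485  0.0382]
 [ 0.547  -0.0024]
 [ 0.452   0.0407]
 [ 0.4517  0.0007]]
front [[ 0.5453 -0.0491]
 [ 0.4434 -0.0469]]
dir 88.30824400526072 88.009727393383 88.09435085731931 88.63995736465698 87.92680119452564 89.5167926904185 88.50602481031157 88.12501642139544 88.76830754287523
87 along: stopback [0.1302 0.0906 0.0869 0.1278] front [-0.0205 -0.0236] lat H [-0.5607 -0.5616 -0.4346 -0.4339] dots [-0.5457 -0.5464 -0.4493 -0.451 ]
88 along: stopback [0.1204 0.0808 0.0793 0.1202] front [-0.03   -0.0314] lat H [-0.5629 -0.5631 -0.4361 -0.4361] dots [-0.5468 -0.5468 -0.4503 -0.4514]
89 along: stopback [0.1106 0.0709 0.0717 0.1126] front [-0.0395 -0.0391] lat H [-0.5649 -0.5645 -0.4374 -0.4381] dots [-0.5477 -0.547  -0.4512 -0.4516]
90 along: stopback [0.1007 0.0611 0.0641 0.1049] front [-0.0491 -0.0469] lat H [-0.5668 -0.5656 -0.4386 -0.44  ] dots [-0.5485 -0.547  -0.452  -0.4517]
91 along: stopback [0.0908 0.0512 0.0564 0.0972] front [-0.0586 -0.0546] lat H [-0.5684 -0.5666 -0.4396 -0.4418] dots [-0.5491 -0.5469 -0.4527 -0.4516]
92 along: stopback [0.0809 0.0413 0.0487 0.0895] front [-0.0681 -0.0623] lat H [-0.5699 -0.5674 -0.4406 -0.4434] dots [-0.5495 -0.5466 -0.4532 -0.4514]
93 along: stopback [0.0709 0.0314 0.041  0.0817] front [-0.0775 -0.07  ] lat H [-0.5713 -0.568  -0.4413 -0.4449] dots [-0.5497 -0.5461 -0.4535 -0.4511]
```

```bash
cat >> h.py <<'E'
def boxes(c,th=157,x0=260,x1=400,y0=145,y1=300,amin=500,z=.053):
    g=cv2.bilateralFilter(c["pixels"],7,30,3).min(axis=2); out=[]
    m=(g>th).astype(np.uint8); M=np.zeros_like(m);M[y0:y1,x0:x1]=m[y0:y1,x0:x1]
    M=cv2.morphologyEx(M,cv2.MORPH_OPEN,np.ones((5,5)))
    cs,_=cv2.findContours(M,cv2.RETR_EXTERNAL,cv2.CHAIN_APPROX_NONE)
    for k in cs:
        if amin<cv2.contourArea(k)<3000:
            (q)=cv2.boxPoints(cv2.minAreaRect(k)); P=np.array([ray(c,p,z)[:2] for p in q]); e=P[1]-P[0];e2=P[2]-P[1]
            print(th,P.mean(0).round(4),np.hypot(*e).round(4),np.hypot(*e2).round(4),(np.degrees(np.arctan2(e[1],e[0]))+45).round(1)%90-45)
E
python3 - <<'E'
from h import *
c=vision.camera("top")
for th in (155,157,159):boxes(c,th,x0=345)
E
```

```text
155 [ 0.4556 -0.2501] 0.076 0.0755 6.200000000000003
155 [ 0.5611 -0.2597] 0.076 0.0758 5.799999999999997
155 [ 0.6691 -0.2614] 0.0754 0.0758 -0.5
157 [ 0.4557 -0.2502] 0.0754 0.0745 6.600000000000001
157 [ 0.5607 -0.2597] 0.0759 0.0746 4.700000000000003
157 [ 0.6695 -0.2613] 0.0754 0.0744 2.3999999999999986
159 [ 0.4562 -0.2502] 0.0723 0.0727 7.0
159 [ 0.5614 -0.2591] 0.0731 0.0718 6.600000000000001
159 [ 0.6695 -0.2613] 0.0713 0.0704 2.3999999999999986
```

Call:
{"name": "arm_command", "arguments": {
  "targets": [
    [[0, 0, 0, 0, -5.87, 0], [0, 0, 0, 0, -5.87, 0], [0, 0, 0, 0, -5.87, 0], [0, 0, 0, 0, -5.87, 0], [0, 0, 0, 0, -5.87, 0], [0, 0, 0, 0, -5.87, 0], [0, 0, 0, 0, -5.87, 0], [0, 0, 0, 0, -5.87, 0], [0, 0, 0, 0, -5.87, 0], [0, 0, 0, 0, -5.87, 0], [0, 0, 0, 0, -5.87, 0], [0, 0, 0, 0, -5.87, 0]]
  ],
  "hand": 0.46
}}

```text
time: 1.3
ee_pos: [0.2101, -0.5886, 0.2225]
eef_rot: [-0.707, -0.002, 0.002, 0.707]
ft_force: [-0.5, 0.3, -0.3]
width: 0.0403
```

```bash
python3 - <<'E'
from h import *
s=st(); print(np.round(Ro.from_quat(s["eef_rot"]).as_matrix(),3),s["joint_positions"])
E
```

```text
t 1.3 p [ 0.2101 -0.5886  0.2225] F [-0.52  0.3  -0.33] w 0.0403
[[ 1.    -0.    -0.006]
 [ 0.006  0.     1.   ]
 [-0.    -1.     0.   ]] [ 1.33409112  0.34262722 -0.23055857  1.45222333  0.07866665  1.35583755
  1.10616555]
```

Call:
{"name": "arm_command", "arguments": {
  "targets": [
    [[0.021, 0, 0.021, 0, 0, 0], [0.021, 0, 0.021, 0, 0, 0], [0.021, 0, 0.021, 0, 0, 0], [0.021, 0, 0.021, 0, 0, 0], [0.021, 0, 0.021, 0, 0, 0], [0.021, 0, 0.021, 0, 0, 0], [0.021, 0, 0.021, 0, 0, 0], [0.021, 0, 0.021, 0, 0, 0], [0.021, 0, 0.021, 0, 0, 0], [0.021, 0, 0.021, 0, 0, 0], [0.021, 0, 0.021, 0, 0, 0], [0.021, 0, 0.021, 0, -5.5, 0]]
  ]
}}

```text
time: 2.3
ee_pos: [0.4626, -0.3351, 0.2227]
eef_rot: [0.706, 0.034, -0.034, -0.706]
ft_force: [0.8, -0.8, -0.3]
width: 0.0401
```

Call:
{"name": "arm_command", "arguments": {
  "targets": [
    [[0, 0.019, 0, 0, 0, 0], [0, 0.019, 0, 0, 0, 0], [0, 0.019, 0, 0, 0, 0], [0, 0.019, 0, 0, 0, 0], [0, 0.019, 0, 0, 0, 0], [0, 0.019, 0, 0, 0, 0], [0, 0.019, 0, 0, 0, 0], [0, 0.019, 0, 0, 0, 0], [0, 0.019, 0, 0, 0, 0], [0, 0.019, 0, 0, 0, 0], [0, 0.018, 0, 0, 0, 0], [0, 0, 0, 0, 0, 0]]
  ]
}}

```text
time: 3.3
ee_pos: [0.4597, -0.3351, 0.0111]
eef_rot: [-0.705, -0.033, 0.036, 0.707]
ft_force: [-0.6, 0.5, 0.1]
width: 0.0402
```

```bash
python3 - <<'E'
from h import *
s=st(); print(np.round(Ro.from_quat(s["eef_rot"]).as_matrix(),3))
c=vision.camera("scene"); crop(c,270,190,450,360,4,"pics/s1.png")
c=vision.camera("top"); crop(c,330,140,420,310,3.5,"pics/t1.png")
E
```

```text
t 3.3 p [ 0.4597 -0.3351  0.0111] F [-0.57  0.51  0.09] w 0.0402
[[ 0.995 -0.004 -0.097]
 [ 0.097  0.003  0.995]
 [-0.004 -1.     0.004]]
```

View pics/s1.png

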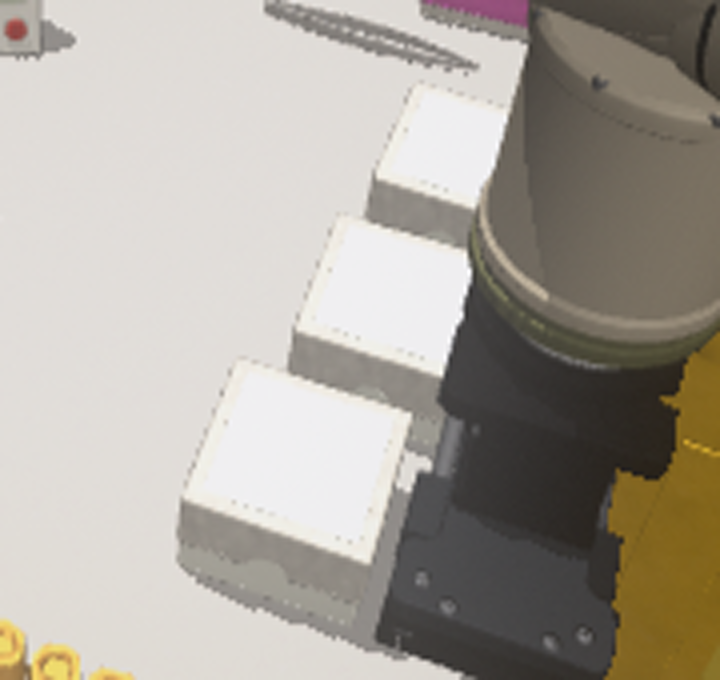

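View pics/t1.png

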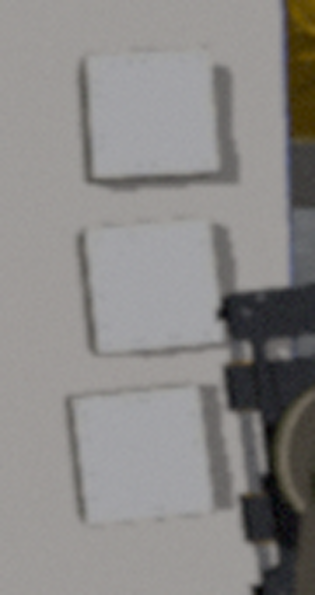

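Call:
{"name": "arm_command", "arguments": {
  "targets": [
    [[0, 0, 0.008, 0, 0, 0], [0, 0, 0.008, 0, 0, 0], [0, 0, 0.008, 0, 0, 0], [0, 0, 0.006, 0, 0, 0], [0, 0, 0.002, 0, 0, 0], [0, 0, 0.002, 0, 0, 0]]
  ]
}}

```text
time: 3.9
ee_pos: [0.4586, -0.302, 0.0149]
eef_rot: [0.706, 0.035, -0.035, -0.706]
ft_force: [0.0, 0.3, 0.5]
width: 0.0399
```

Call:
{"name": "arm_command", "arguments": {
  "targets": [
    [[0, 0, 0.002, 0, 0, 0], [0, 0, 0.002, 0, 0, 0]]
  ]
}}

```text
time: 4.07
ee_pos: [0.4582, -0.299, 0.0148]
eef_rot: [0.707, 0.034, -0.034, -0.706]
ft_force: [-0.4, -1.9, 1.7]
width: 0.0397
```

Call:
{"name": "arm_command", "arguments": {
  "targets": [
    [[0, 0, 0.002, 0, 0, 0], [0, 0, 0.002, 0, 0, 0]]
  ]
}}

```text
time: 4.23
ee_pos: [0.4577, -0.2948, 0.0147]
eef_rot: [0.706, 0.034, -0.034, -0.706]
ft_force: [1.1, -1.3, 1.4]
width: 0.0398
```

Call:
{"name": "arm_command", "arguments": {
  "targets": [
    [[0, 0, 0.002, 0, 0, 0]]
  ]
}}

```text
time: 4.32
ee_pos: [0.4575, -0.2926, 0.0146]
eef_rot: [0.706, 0.034, -0.034, -0.706]
ft_force: [0.3, -2.2, 0.4]
width: 0.04
```

Call:
{"name": "arm_command", "arguments": {
  "targets": [
    [[0, 0, 0.002, 0, 0, 0]]
  ]
}}

```text
time: 4.4
ee_pos: [0.4572, -0.2905, 0.0146]
eef_rot: [0.706, 0.034, -0.034, -0.706]
ft_force: [0.6, -1.2, -0.0]
width: 0.0403
```

Call:
{"name": "arm_command", "arguments": {
  "targets": [
    [[0, 0, 0.002, 0, 0, 0]]
  ]
}}

```text
time: 4.48
ee_pos: [0.4571, -0.2885, 0.0146]
eef_rot: [0.706, 0.034, -0.034, -0.706]
ft_force: [0.7, -1.7, 1.0]
width: 0.0399
```

```bash
python3 - <<'E'
from h import *
st()
c=vision.camera("top"); crop(c,330,140,420,310,3.5,"pics/t2.png")
boxes(c)
E
```

```text
t 4.48 p [ 0.4571 -0.2885  0.0146] F [ 0.73 -1.69  0.97] w 0.0399
157 [ 0.4531 -0.2304] 0.0619 0.0745 6.600000000000001
157 [ 0.4987 -0.0305] 0.0394 0.0844 -0.5
157 [ 0.5615 -0.2593] 0.0751 0.073 4.700000000000003
157 [ 0.6696 -0.2612] 0.0755 0.0746 2.3999999999999986
```

View pics/t2.png

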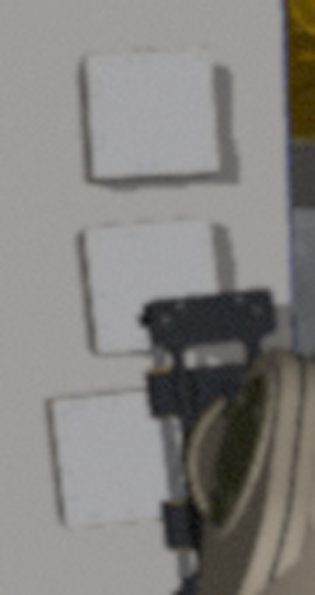

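Call:
{"name": "arm_command", "arguments": {
  "targets": [
    [[0, 0, -0.016, 0, 0, 0], [0, 0, -0.016, 0, 0, 0], [0, 0, -0.016, 0, 0, 0], [0.021, 0, 0, 0, 0, 0], [0.021, 0, 0, 0, 0, 0], [0.021, 0, 0, 0, 0, 0], [0.021, 0, 0, 0, 0, 0], [0.021, 0, 0, 0, 0, 0], [0, 0, 0, 0, 0, 0]]
  ]
}}

```text
time: 5.28
ee_pos: [0.5699, -0.3233, 0.0144]
eef_rot: [-0.706, -0.036, 0.035, 0.707]
ft_force: [-0.6, 1.0, 0.5]
width: 0.04
```

Call:
{"name": "arm_command", "arguments": {
  "targets": [
    [[0, 0, 0.005, 0, 0, 0], [0, 0, 0.005, 0, 0, 0], [0, 0, 0.002, 0, 0, 0], [0, 0, 0.002, 0, 0, 0]]
  ]
}}

```text
time: 5.62
ee_pos: [0.564, -0.3119, 0.0146]
eef_rot: [0.706, 0.034, -0.035, -0.706]
ft_force: [0.3, -0.9, 0.5]
width: 0.0399
```

Call:
{"name": "arm_command", "arguments": {
  "targets": [
    [[0, 0, 0.002, 0, 0, 0], [0, 0, 0.002, 0, 0, 0]]
  ]
}}

```text
time: 5.78
ee_pos: [0.564, -0.3092, 0.0148]
eef_rot: [0.707, 0.034, -0.034, -0.706]
ft_force: [0.6, -3.2, -1.1]
width: 0.0399
```

Call:
{"name": "arm_command", "arguments": {
  "targets": [
    [[0, 0, 0.002, 0, 0, 0]]
  ]
}}

```text
time: 5.87
ee_pos: [0.5639, -0.3074, 0.0148]
eef_rot: [0.707, 0.034, -0.034, -0.706]
ft_force: [0.2, -4.1, -0.3]
width: 0.0399
```

Call:
{"name": "arm_command", "arguments": {
  "targets": [
    [[0, 0, 0.002, 0, 0, 0]]
  ]
}}

```text
time: 5.95
ee_pos: [0.5638, -0.3051, 0.0147]
eef_rot: [0.707, 0.034, -0.034, -0.706]
ft_force: [0.6, -4.6, 0.3]
width: 0.0398
```

Call:
{"name": "arm_command", "arguments": {
  "targets": [
    [[0, 0, 0.002, 0, 0, 0]]
  ]
}}

```text
time: 6.03
ee_pos: [0.5638, -0.3029, 0.0148]
eef_rot: [0.707, 0.034, -0.034, -0.706]
ft_force: [1.7, -2.8, 0.8]
width: 0.0401
```

Call:
{"name": "arm_command", "arguments": {
  "targets": [
    [[0, 0, 0.002, 0, 0, 0]]
  ]
}}

```text
time: 6.12
ee_pos: [0.5637, -0.3006, 0.0147]
eef_rot: [0.707, 0.034, -0.034, -0.706]
ft_force: [1.1, -4.1, 0.3]
width: 0.0399
```

Call:
{"name": "arm_command", "arguments": {
  "targets": [
    [[0, 0, 0.002, 0, 0, 0]]
  ]
}}

```text
time: 6.2
ee_pos: [0.5636, -0.2984, 0.0148]
eef_rot: [0.706, 0.034, -0.034, -0.706]
ft_force: [0.4, -4.0, 0.2]
width: 0.0404
```

```bash
python3 - <<'E'
from h import *
st()
c=vision.camera("top"); crop(c,330,140,420,310,3.5,"pics/t3.png")
boxes(c)
E
```

```text
t 6.2 p [ 0.5636 -0.2984  0.0148] F [ 0.4  -3.96  0.23] w 0.0404
157 [ 0.454  -0.2366] 0.0718 0.0716 7.600000000000001
157 [ 0.56   -0.2432] 0.0571 0.0678 -0.5
157 [ 0.6691 -0.2603] 0.0687 0.0714 -0.5
```

View pics/t3.png

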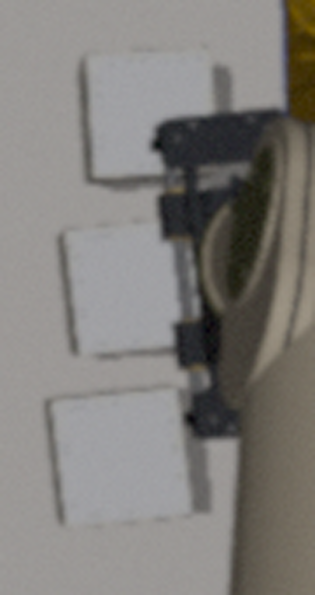

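Call:
{"name": "arm_command", "arguments": {
  "targets": [
    [[0, 0, -0.016, 0, 0, 0], [0, 0, -0.02, 0, 0, 0], [0.021, 0, 0, 0, 0, 0], [0.021, 0, 0, 0, 0, 0], [0.021, 0, 0, 0, 0, 0], [0.021, 0, 0, 0, 0, 0], [0.021, 0, 0, 0, 1.5, 0], [0, 0, 0, 0, 1.5, 0], [0, 0, 0, 0, 0, 0]]
  ]
}}

```text
time: 7.0
ee_pos: [0.6724, -0.3213, 0.0138]
eef_rot: [-0.706, -0.016, 0.016, 0.708]
ft_force: [-0.5, -0.2, 0.7]
width: 0.0402
```

Call:
{"name": "arm_command", "arguments": {
  "targets": [
    [[0, 0, 0.004, 0, 0, 0], [0, 0, 0.004, 0, 0, 0], [0, 0, 0.002, 0, 0, 0], [0, 0, 0.002, 0, 0, 0]]
  ]
}}

```text
time: 7.33
ee_pos: [0.6705, -0.3117, 0.0148]
eef_rot: [0.707, 0.016, -0.016, -0.707]
ft_force: [0.4, -0.5, -0.5]
width: 0.0399
```

Call:
{"name": "arm_command", "arguments": {
  "targets": [
    [[0, 0, 0.002, 0, 0, 0], [0, 0, 0.002, 0, 0, 0]]
  ]
}}

```text
time: 7.5
ee_pos: [0.6706, -0.3081, 0.0148]
eef_rot: [0.707, 0.016, -0.016, -0.707]
ft_force: [-0.5, -1.2, -0.3]
width: 0.0397
```

Call:
{"name": "arm_command", "arguments": {
  "targets": [
    [[0, 0, 0.002, 0, 0, 0]]
  ]
}}

```text
time: 7.58
ee_pos: [0.6706, -0.3061, 0.0148]
eef_rot: [0.707, 0.016, -0.016, -0.707]
ft_force: [-0.3, -0.7, 0.2]
width: 0.04
```

Call:
{"name": "arm_command", "arguments": {
  "targets": [
    [[0, 0, 0.002, 0, 0, 0]]
  ]
}}

```text
time: 7.67
ee_pos: [0.6706, -0.3041, 0.0148]
eef_rot: [0.707, 0.016, -0.016, -0.707]
ft_force: [-1.2, -1.7, 1.4]
width: 0.0402
```

Call:
{"name": "arm_command", "arguments": {
  "targets": [
    [[0, 0, 0.002, 0, 0, 0]]
  ]
}}

```text
time: 7.75
ee_pos: [0.6706, -0.302, 0.0148]
eef_rot: [0.707, 0.016, -0.016, -0.707]
ft_force: [0.7, -1.5, 1.0]
width: 0.0397
```

Call:
{"name": "arm_command", "arguments": {
  "targets": [
    [[0, 0, 0.002, 0, 0, 0]]
  ]
}}

```text
time: 7.83
ee_pos: [0.6705, -0.3, 0.0147]
eef_rot: [0.707, 0.016, -0.016, -0.707]
ft_force: [1.0, -1.2, 0.7]
width: 0.04
```

Call:
{"name": "arm_command", "arguments": {
  "targets": [
    [[0, 0, 0.002, 0, 0, 0]]
  ]
}}

```text
time: 7.92
ee_pos: [0.6704, -0.2979, 0.0147]
eef_rot: [0.707, 0.016, -0.016, -0.707]
ft_force: [1.0, -0.7, 2.0]
width: 0.0398
```

Call:
{"name": "arm_command", "arguments": {
  "targets": [
    [[0, 0, 0.002, 0, 0, 0]]
  ]
}}

```text
time: 8.0
ee_pos: [0.6703, -0.2958, 0.0147]
eef_rot: [0.707, 0.016, -0.016, -0.707]
ft_force: [0.1, -1.2, 0.7]
width: 0.0399
```

```bash
python3 - <<'E'
from h import *
st()
c=vision.camera("top"); crop(c,330,140,420,310,3.5,"pics/t4.png")
boxes(c)
E
```

```text
t 8.0 p [ 0.6703 -0.2958  0.0147] F [ 0.12 -1.16  0.7 ] w 0.0399
157 [ 0.4539 -0.2362] 0.0695 0.0696 6.200000000000003
157 [ 0.5605 -0.2474] 0.0692 0.0678 2.5
157 [ 0.6682 -0.237 ] 0.0576 0.0691 -0.5
```

View pics/t4.png

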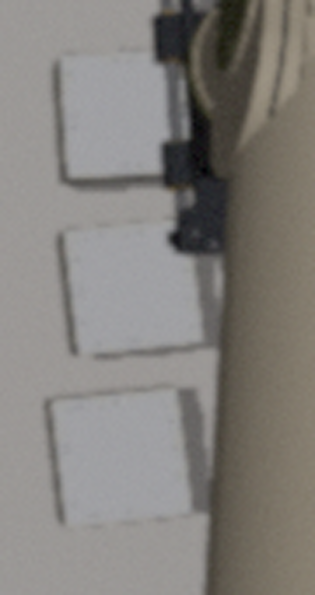

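Box b (the middle one) takes about 4 N to push, against about 1.2–1.7 N for the other two, so b is the full one. I'll move behind it and push it straight out of the row.

Call:
{"name": "arm_command", "arguments": {
  "targets": [
    [[0, 0, -0.017, 0, 0, 0], [0, 0, -0.017, 0, 0, 0], [-0.018, 0, 0, 0, 0, 0], [-0.018, 0, 0, 0, 0, 0], [-0.018, 0, 0, 0, 0, 0], [-0.018, 0, 0, 0, 0, 0], [-0.018, 0, 0, 0, 0, 0], [-0.018, 0, 0, 0, 0, 0], [0, 0, 0, 0, 0, 0]]
  ]
}}

```text
time: 8.8
ee_pos: [0.5605, -0.3356, 0.0142]
eef_rot: [0.707, 0.014, -0.016, -0.707]
ft_force: [-1.6, -0.3, 0.4]
width: 0.0398
```

Call:
{"name": "arm_command", "arguments": {
  "targets": [
    [[0, 0, 0.01, 0, 0, 0], [0, 0, 0.01, 0, 0, 0], [0, 0, 0.005, 0, 0, 0], [0, 0, 0.005, 0, 0, 0], [0, 0, 0.007, 0, 0, 0], [0, 0, 0.01, 0, 0, 0], [0, 0, 0.01, 0, 0, 0], [0, 0, 0.01, 0, 0, 0], [0, 0, 0.01, 0, 0, 0], [0, 0, 0.01, 0, 0, 0], [0, 0, 0.01, 0, 0, 0]]
  ]
}}

```text
time: 9.72
ee_pos: [0.5595, -0.2368, 0.0146]
eef_rot: [0.707, 0.016, -0.016, -0.707]
ft_force: [-0.2, -3.4, -0.4]
width: 0.0399
```

```bash
python3 - <<'E'
from h import *
st()
c=vision.camera("top"); crop(c,270,140,420,310,3.5,"pics/t5.png")
boxes(c)
E
```

```text
t 9.72 p [ 0.5595 -0.2368  0.0146] F [-0.21 -3.44 -0.44] w 0.0399
157 [ 0.5053 -0.0316] 0.0416 0.1019 -0.5
157 [ 0.5589 -0.1779] 0.06 0.0761 3.1000000000000014
157 [ 0.6878 -0.243 ] 0.0751 0.0411 2.3999999999999986
```

View pics/t5.png

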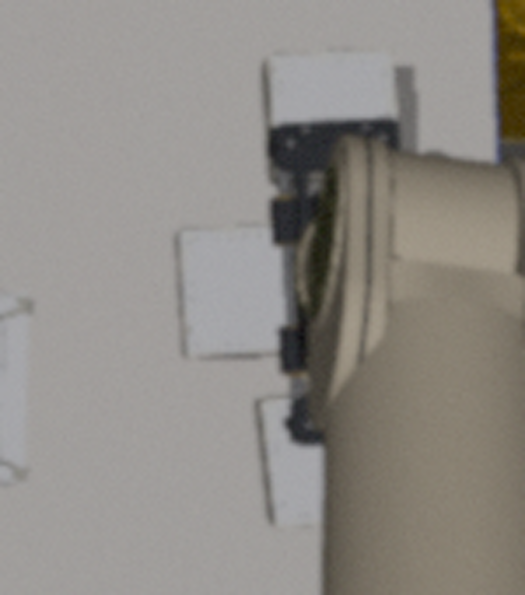

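Call:
{"name": "arm_command", "arguments": {
  "targets": [
    [[0, 0, 0.01, 0, 0, 0], [0, 0, 0.01, 0, 0, 0], [0, 0, 0.01, 0, 0, 0], [0, 0, 0.01, 0, 0, 0], [0, 0, 0.01, 0, 0, 0], [0, 0, 0.007, 0, 0, 0], [0, 0, 0.004, 0, 0, 0], [0, 0, -0.01, 0, 0, 0], [0, 0, -0.02, 0, 0, 0], [0, -0.03, 0, 0, 0, 0], [0, -0.03, 0, 0, 0, 0], [0, -0.03, 0, 0, 0, 0]]
  ]
}}

```text
time: 10.77
ee_pos: [0.5577, -0.2075, 0.1053]
eef_rot: [-0.706, -0.015, 0.016, 0.707]
ft_force: [1.1, -1.1, 0.9]
width: 0.0401
```

Call:
{"name": "arm_command", "arguments": {
  "targets": [
    [[0, 0, 0, 0, 7.1, 0], [0, 0, 0, 0, 7.1, 0], [0, 0, 0, 0, 7.1, 0], [0, 0, 0, 0, 7.1, 0], [0, 0, 0, 0, 7.1, 0], [0, 0, 0, 0, 7.1, 0], [0, 0, 0, 0, 7.1, 0], [0, 0, 0, 0, 7.1, 0], [0, 0, 0, 0, 7.1, 0], [0, 0, 0, 0, 7.1, 0], [0, 0, 0, 0, 7.1, 0], [0, 0, 0, 0, 7.1, 0]]
  ]
}}

```text
time: 11.77
ee_pos: [0.5582, -0.2072, 0.1045]
eef_rot: [-0.53, 0.469, -0.468, 0.53]
ft_force: [-0.6, -0.9, 0.0]
width: 0.04
```

```bash
python3 - <<'E'
from h import *
s=st();print(np.round(Ro.from_quat(s["eef_rot"]).as_matrix(),3),s["joint_positions"][6])
c=vision.camera("top"); crop(c,200,140,420,310,3.5,"pics/t6.png")
boxes(c)
E
```

```text
t 11.77 p [ 0.5582 -0.2072  0.1045] F [-0.62 -0.86  0.02] w 0.04
[[ 0.122 -0.     0.993]
 [-0.993  0.001  0.122]
 [-0.001 -1.     0.   ]] -1.237771722400105
157 [ 0.4375 -0.1352] 0.0848 0.0835 -0.5
157 [ 0.4998 -0.0501] 0.0788 0.1126 -0.5
```

View pics/t6.png

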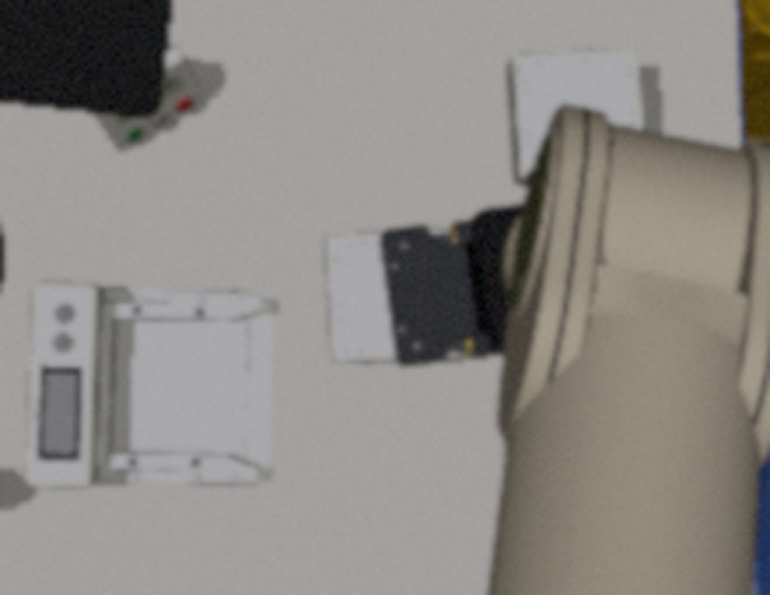

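Call:
{"name": "arm_command", "arguments": {
  "targets": [
    [[0, 0, 0, 0, 4.5, 0], [0, 0, 0, 0, 4.5, 0], [-0.028, 0, 0.023, 0, 0, 0], [-0.028, 0, 0.023, 0, 0, 0], [-0.028, 0, 0.023, 0, 0, 0], [0, 0.02, 0, 0, 0, 0], [0, 0.02, 0, 0, 0, 0], [0, 0.02, 0, 0, 0, 0], [0, 0.02, 0, 0, 0, 0], [0, 0.01, 0, 0, 0, 0], [0, 0, 0, 0, 0, 0]]
  ]
}}

```text
time: 12.73
ee_pos: [0.6278, -0.1249, 0.012]
eef_rot: [-0.494, 0.508, -0.505, 0.492]
ft_force: [0.1, 0.3, 0.0]
width: 0.0401
```

```bash
python3 - <<'E'
from h import *
s=st();print(np.round(Ro.from_quat(s["eef_rot"]).as_matrix(),3),s["joint_positions"][6])
c=vision.camera("top"); crop(c,200,140,420,310,3.5,"pics/t7.png")
boxes(c,x0=285)
c=vision.camera("scene"); crop(c,170,170,430,340,3,"pics/s7.png")
E
```

```text
t 12.73 p [ 0.6278 -0.1249  0.012 ] F [0.15 0.34 0.04] w 0.0401
[[-0.027 -0.004  1.   ]
 [-1.     0.001 -0.027]
 [-0.001 -1.    -0.004]] -1.57164271965619
157 [ 0.4419 -0.2557] 0.0511 0.1045 6.200000000000003
157 [ 0.4893 -0.0718] 0.0132 0.1902 -0.5
157 [ 0.6936 -0.272 ] 0.0955 0.0717 -0.5
```

View pics/t7.png

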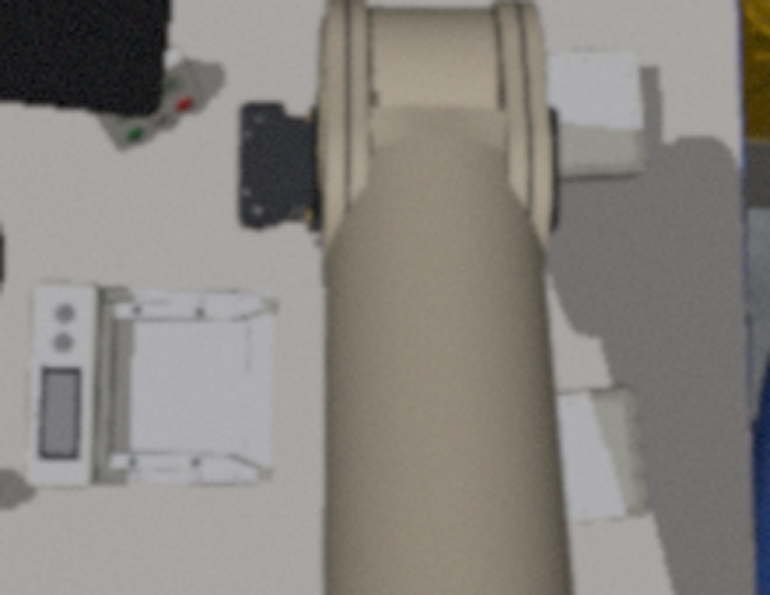

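View pics/s7.png

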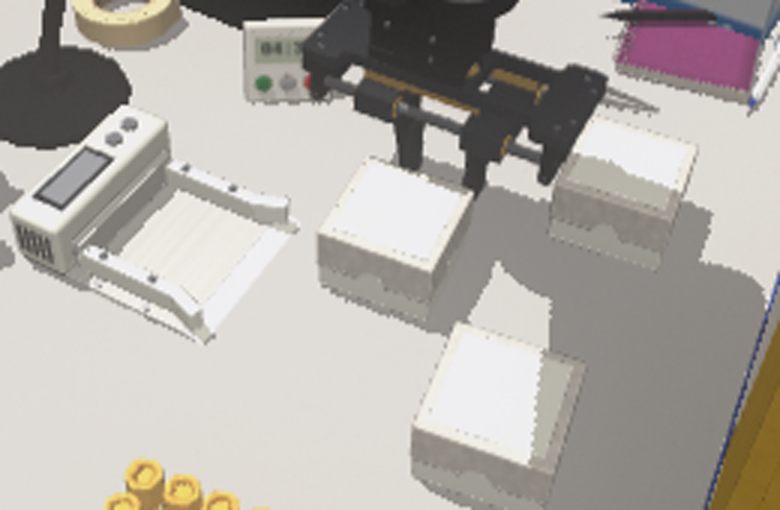

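Call:
{"name": "arm_command", "arguments": {
  "targets": [
    [[0, 0, -0.008, 0, 0, 0], [0, 0, -0.005, 0, 0, 0], [0, 0, -0.005, 0, 0, 0], [0, 0, -0.006, 0, 0, 0], [0, 0, -0.008, 0, 0, 0], [0, 0, -0.01, 0, 0, 0], [0, 0, -0.01, 0, 0, 0], [0, 0, -0.01, 0, 0, 0], [0, 0, -0.01, 0, 0, 0], [0, 0, -0.006, 0, 0, 0], [0, 0, -0.004, 0, 0, 0], [0, 0, 0, 0, 0, 0]]
  ]
}}

```text
time: 13.83
ee_pos: [0.5473, -0.1226, 0.0152]
eef_rot: [0.493, -0.507, 0.507, -0.493]
ft_force: [2.7, 0.5, 1.1]
width: 0.04
```

Call:
{"name": "arm_command", "arguments": {
  "targets": [
    [[0, 0, 0.012, 0, 0, 0], [0, 0, 0.02, 0, 0, 0], [0, -0.03, 0.01, 0, 0, 0], [0, -0.035, 0.02, 0, 0, 0], [0, -0.035, 0.03, 0, 0, 0], [0, 0, 0.03, 0, 0, 0], [0.03, 0, 0.03, 0, 0, 0], [0.03, 0, 0, 0, 0, 0], [0.03, 0, 0, 0, 0, 0], [0.03, 0, 0, 0, 0, 0]]
  ]
}}

```text
time: 14.67
ee_pos: [0.6919, -0.2471, 0.1097]
eef_rot: [-0.494, 0.508, -0.506, 0.492]
ft_force: [0.7, 0.0, 0.7]
width: 0.0399
```

```bash
python3 - <<'E'
from h import *
s=st()
c=vision.camera("top"); crop(c,200,140,420,310,3.5,"pics/t8.png")
boxes(c,x0=285)
c=vision.camera("scene"); crop(c,170,170,430,340,3,"pics/s8.png")
E
```

```text
t 14.67 p [ 0.6919 -0.2471  0.1097] F [0.68 0.01 0.65] w 0.0399
157 [ 0.4969 -0.1187] 0.0765 0.0779 -0.5
```

View pics/t8.png

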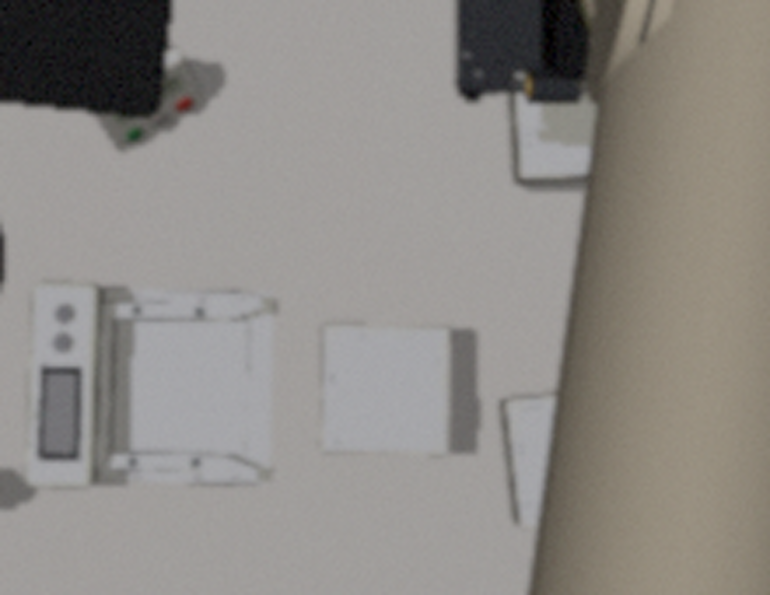

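View pics/s8.png

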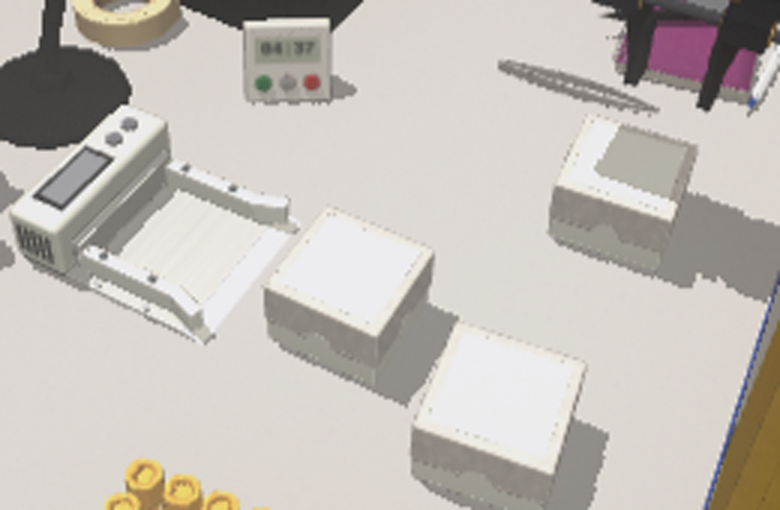

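Call:
{"name": "arm_command", "arguments": {
  "targets": [
    [[0, 0, 0, 0, -7.1, 0], [0, 0, 0, 0, -7.1, 0], [0, 0, 0, 0, -7.1, 0], [0, 0, 0, 0, -7.1, 0], [0, 0, 0, 0, -7.1, 0], [0, 0, 0, 0, -7.1, 0], [0, 0, 0, 0, -7.1, 0], [0, 0, 0, 0, -7.1, 0], [0, 0, 0, 0, -7.1, 0], [0, 0, 0, 0, -7.1, 0], [0, 0, 0, 0, -7.1, 0], [0, 0, 0, 0, -7.1, 0]]
  ]
}}

```text
time: 15.77
ee_pos: [0.6919, -0.2455, 0.1103]
eef_rot: [-0.706, 0.038, -0.036, 0.706]
ft_force: [-0.2, 0.2, 0.1]
width: 0.04
```

```bash
cat >> h.py <<'E'
def goal(x,y,z,yaw):
    s=st(); M=Ro.from_quat(s["eef_rot"]); d=M.as_matrix().T@(np.array([x,y,z])-s["ee_pos"])
    c,q=np.cos(np.radians(yaw)),np.sin(np.radians(yaw))
    G=np.array([[c,0,-q],[q,0,c],[0,-1,0]]) # jaw along yaw, y down
    print("tool shift",d.round(4),"turn",np.degrees((M.inv()*Ro.from_matrix(G)).as_rotvec()).round(2))
E
python3 - <<'E'
from h import *
goal(.494,-.175,.109,-2)
E
```

```text
t 15.77 p [ 0.6919 -0.2455  0.1103] F [-0.22  0.25  0.1 ] w 0.04
tool shift [-0.2042  0.0018  0.0493] turn [-0.02 -4.05 -0.14]
```

Call:
{"name": "arm_command", "arguments": {
  "targets": [
    [[-0.0255, 0, 0.006, 0, 0, 0], [-0.0255, 0, 0.006, 0, 0, 0], [-0.0255, 0, 0.006, 0, 0, 0], [-0.0255, 0, 0.006, 0, 0, 0], [-0.0255, 0, 0.006, 0, 0, 0], [-0.0255, 0, 0.006, 0, 0, 0], [-0.0255, 0, 0.006, 0, 0, 0], [-0.0255, 0, 0.007, 0, 0, 0], [0, 0, 0, 0, -4, 0], [0, 0, 0, 0, 0, 0]]
  ]
}}

```text
time: 16.6
ee_pos: [0.4938, -0.1742, 0.111]
eef_rot: [0.707, -0.014, 0.013, -0.707]
ft_force: [0.0, -0.1, 0.1]
width: 0.0401
```

```bash
python3 - <<'E'
from h import *
goal(.494,-.175,.015,-2)
c=vision.camera("top"); crop(c,200,140,420,310,3.5,"pics/t9.png")
E
```

```text
t 16.6 p [ 0.4938 -0.1742  0.111 ] F [ 0.03 -0.06  0.09] w 0.0401
tool shift [ 0.0004  0.096  -0.0008] turn [ 0.04 -0.22 -0.11]
```

View pics/t9.png

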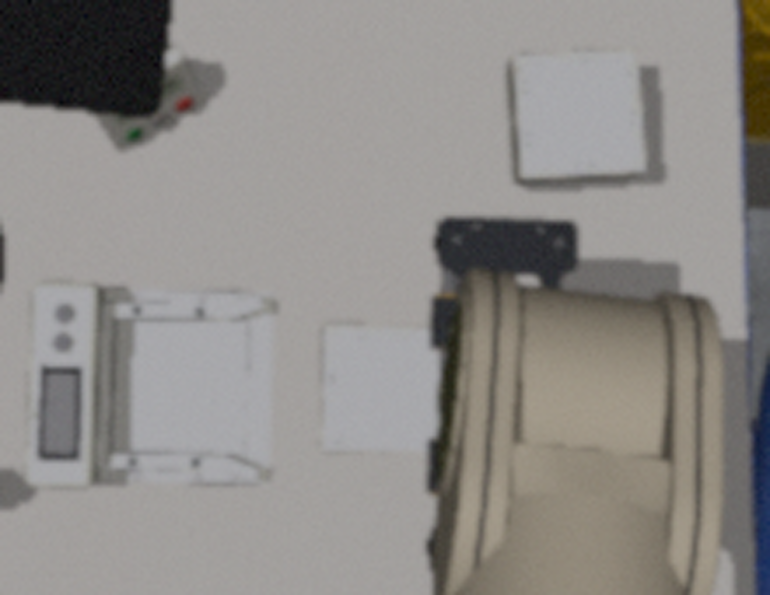

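Call:
{"name": "arm_command", "arguments": {
  "targets": [
    [[0, 0.016, 0, 0, 0, 0], [0, 0.016, 0, 0, 0, 0], [0, 0.016, 0, 0, 0, 0], [0, 0.016, 0, 0, 0, 0], [0, 0.016, 0, 0, 0, 0], [0, 0.012, 0, 0, 0, 0], [0, 0.004, 0, 0, 0, 0], [0, 0, 0, 0, 0, 0]]
  ]
}}

```text
time: 17.32
ee_pos: [0.4951, -0.1743, 0.0141]
eef_rot: [-0.707, 0.016, -0.015, 0.707]
ft_force: [-0.9, 0.5, -0.5]
width: 0.0399
```

Call:
{"name": "arm_command", "arguments": {
  "targets": [
    [[0, 0, 0.003, 0, 0, 0], [0, 0, 0.003, 0, 0, 0], [0, 0, 0.003, 0, 0, 0], [0, 0, 0.003, 0, 0, 0], [0, 0, 0.006, 0, 0, 0], [0, 0, 0.008, 0, 0, 0], [0, 0, 0.008, 0, 0, 0], [0, 0, 0.008, 0, 0, 0]]
  ]
}}

```text
time: 17.98
ee_pos: [0.4977, -0.1331, 0.0159]
eef_rot: [0.707, -0.015, 0.016, -0.706]
ft_force: [-0.7, -4.3, 1.2]
width: 0.0397
```

```bash
python3 - <<'E'
from h import *
st()
c=vision.camera("top"); crop(c,200,180,360,310,4.8,"pics/t10.png")
c=vision.camera("scene"); crop(c,170,170,370,340,4,"pics/s10.png")
E
```

```text
t 17.98 p [ 0.4977 -0.1331  0.0159] F [-0.68 -4.26  1.2 ] w 0.0397
```

View pics/t10.png

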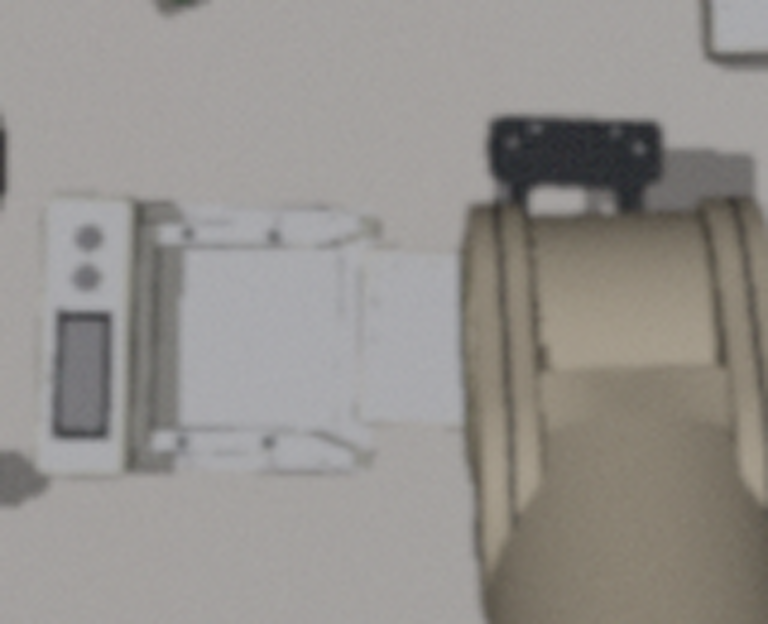

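View pics/s10.png

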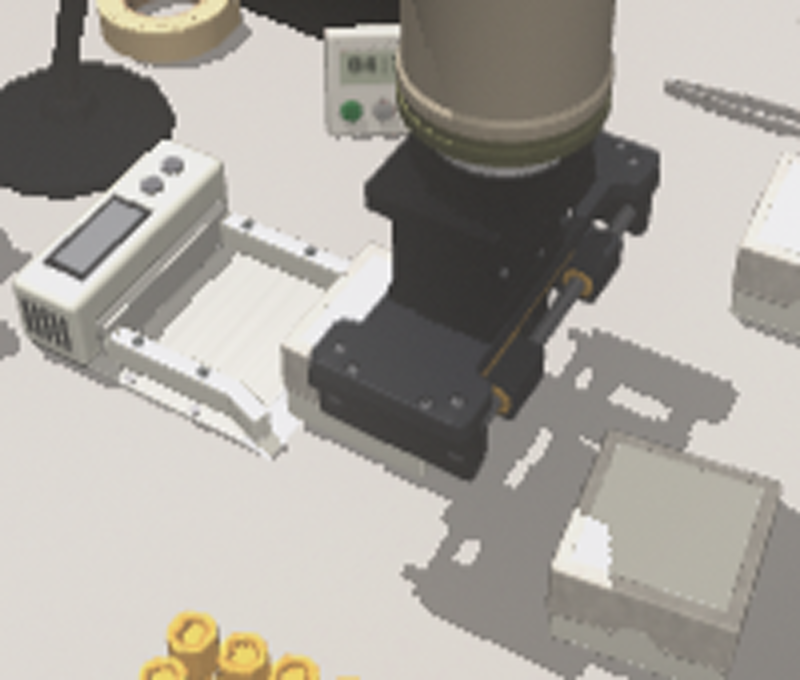

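Call:
{"name": "arm_command", "arguments": {
  "targets": [
    [[-0.0005, 0, 0.005, 0, 0, 0], [-0.0005, 0, 0.005, 0, 0, 0], [-0.0005, 0, 0.005, 0, 0, 0], [-0.0005, 0, 0.005, 0, 0, 0], [-0.0005, 0, 0.005, 0, 0, 0], [-0.0005, 0, 0.005, 0, 0, 0], [0, 0, 0.005, 0, 0, 0], [0, 0, 0.005, 0, 0, 0]]
  ]
}}

```text
time: 18.75
ee_pos: [0.4963, -0.0942, 0.0159]
eef_rot: [0.708, -0.015, 0.016, -0.706]
ft_force: [-1.0, -8.5, 6.7]
width: 0.04
```

```bash
python3 - <<'E'
from h import *
st()
c=vision.camera("top"); crop(c,200,180,360,310,4.8,"pics/t11.png")
c=vision.camera("scene"); crop(c,170,170,370,340,4,"pics/s11.png")
E
```

```text
t 18.75 p [ 0.4963 -0.0942  0.0159] F [-1.05 -8.53  6.71] w 0.04
```

View pics/t11.png

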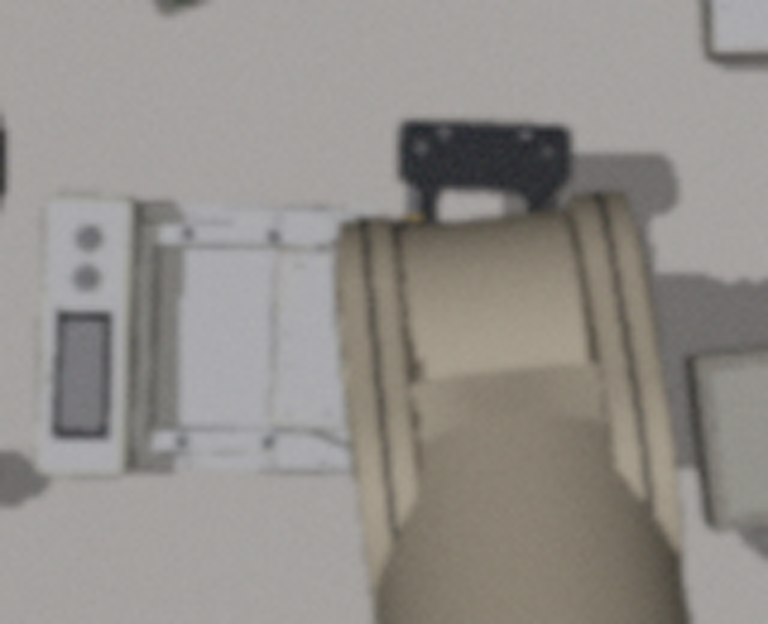

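View pics/s11.png

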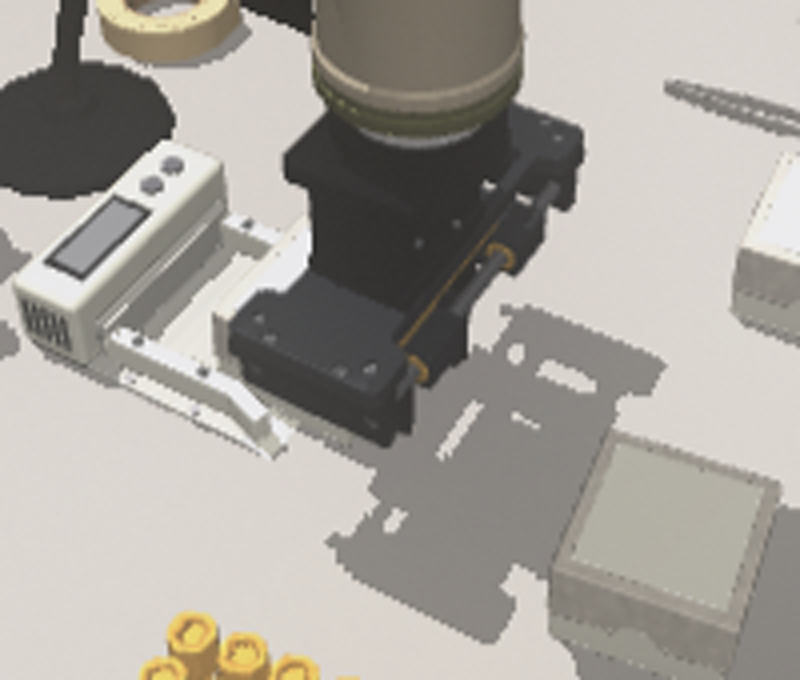

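Call:
{"name": "arm_command", "arguments": {
  "targets": [
    [[0, 0, 0.005, 0, 0, 0], [0, 0, 0.005, 0, 0, 0], [0, 0, 0.005, 0, 0, 0], [0, 0, 0.005, 0, 0, 0]]
  ]
}}

```text
time: 19.18
ee_pos: [0.4973, -0.0742, 0.0158]
eef_rot: [0.708, -0.015, 0.016, -0.706]
ft_force: [0.3, -7.2, 5.7]
width: 0.0403
```

Call:
{"name": "arm_command", "arguments": {
  "targets": [
    [[0, 0, 0.005, 0, 0, 0], [0, 0, 0.005, 0, 0, 0], [0, -0.0005, 0.005, 0, 0, 0], [0, -0.001, 0.005, 0, 0, 0]]
  ]
}}

```text
time: 19.52
ee_pos: [0.4973, -0.0528, 0.0166]
eef_rot: [0.707, -0.015, 0.015, -0.707]
ft_force: [1.1, -2.6, -1.9]
width: 0.0397
```

Call:
{"name": "arm_command", "arguments": {
  "targets": [
    [[0, -0.001, 0.004, 0, 0, 0], [0, -0.001, 0.004, 0, 0, 0]]
  ]
}}

```text
time: 19.68
ee_pos: [0.4975, -0.0442, 0.0185]
eef_rot: [0.707, -0.015, 0.015, -0.707]
ft_force: [-0.2, -2.9, -2.5]
width: 0.0402
```

```bash
python3 - <<'E'
from h import *
st()
c=vision.camera("top"); crop(c,200,180,360,310,4.8,"pics/t12.png")
c=vision.camera("scene"); crop(c,150,170,350,340,4,"pics/s12.png")
E
```

```text
t 19.68 p [ 0.4975 -0.0442  0.0185] F [-0.21 -2.85 -2.52] w 0.0402
```

View pics/s12.png

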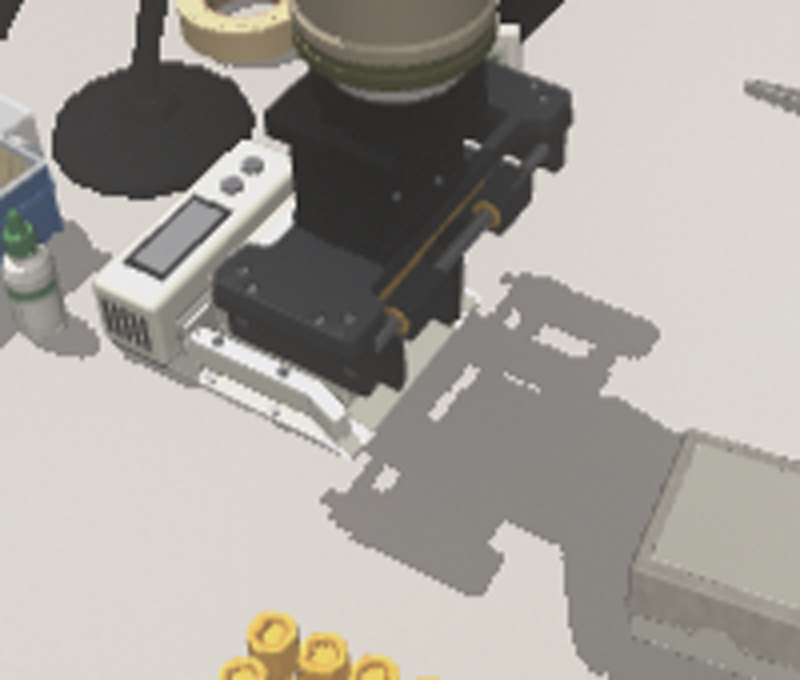

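View pics/t12.png

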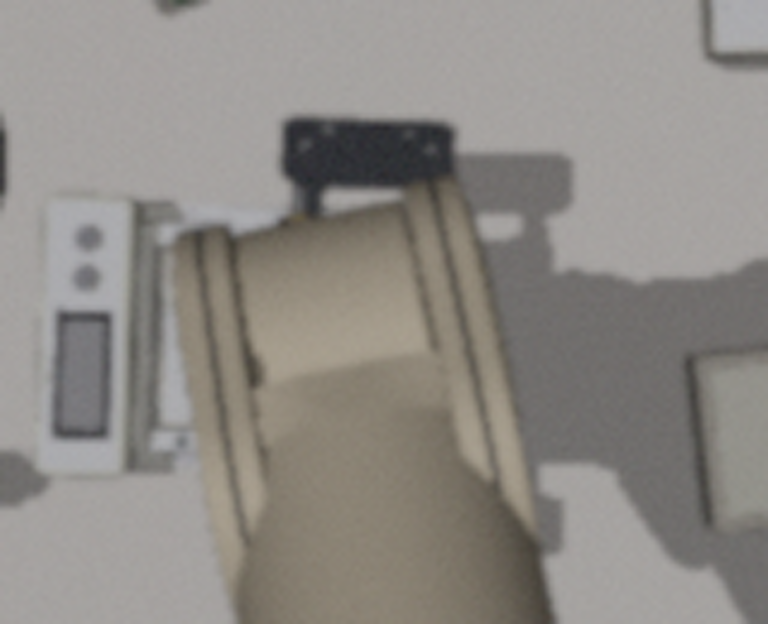

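Call:
{"name": "arm_command", "arguments": {
  "targets": [
    [[0, 0, 0.003, 0, 0, 0], [0, 0, 0.002, 0, 0, 0]]
  ]
}}

```text
time: 19.95
ee_pos: [0.4982, -0.04, 0.0188]
eef_rot: [0.707, -0.015, 0.015, -0.707]
ft_force: [-0.2, -5.2, -0.0]
width: 0.04
```

Call:
{"name": "arm_command", "arguments": {
  "targets": [
    [[0, 0, 0.002, 0, 0, 0]]
  ]
}}

```text
time: 20.03
ee_pos: [0.4984, -0.0381, 0.0188]
eef_rot: [0.707, -0.015, 0.015, -0.707]
ft_force: [-1.3, -4.5, 1.0]
width: 0.0405
```

Call:
{"name": "arm_command", "arguments": {
  "targets": [
    [[0, 0, 0.0015, 0, 0, 0]]
  ]
}}

```text
time: 20.12
ee_pos: [0.4985, -0.0366, 0.0188]
eef_rot: [0.707, -0.015, 0.015, -0.707]
ft_force: [1.4, -12.0, 2.6]
width: 0.0401
```

Call:
{"name": "arm_command", "arguments": {
  "targets": [
    [[0, 0, 0.001, 0, 0, 0]]
  ]
}}

```text
time: 20.2
ee_pos: [0.4986, -0.0366, 0.0189]
eef_rot: [0.708, -0.015, 0.015, -0.706]
ft_force: [-0.3, -12.5, 2.0]
width: 0.0402
```

Call:
{"name": "arm_command", "arguments": {
  "targets": [
    [[0, 0, 0.001, 0, 0, 0], [0, 0, 0, 0, 0, 0], [0, 0, 0, 0, 0, 0]]
  ]
}}

```text
time: 20.45
ee_pos: [0.4985, -0.0366, 0.0188]
eef_rot: [0.708, -0.015, 0.016, -0.706]
ft_force: [-0.2, -11.6, 1.2]
width: 0.0402
```

Call:
{"name": "arm_command", "arguments": {
  "targets": [
    [[0, 0, -0.003, 0, 0, 0], [0, 0, -0.01, 0, 0, 0], [0, 0, -0.02, 0, 0, 0], [0, -0.02, -0.02, 0, 0, 0], [0, -0.03, -0.02, 0, 0, 0], [0, -0.03, -0.03, 0, 0, 0], [0, -0.03, -0.03, 0, 0, 0], [0, 0, -0.03, 0, 0, 0], [0, 0, -0.03, 0, 0, 0], [0, 0, -0.03, 0, 0, 0], [0, 0, 0, 0, 0, 0]]
  ]
}}

```text
time: 21.37
ee_pos: [0.4874, -0.2626, 0.1274]
eef_rot: [0.708, -0.017, 0.017, -0.706]
ft_force: [-0.8, 0.2, -1.6]
width: 0.0404
```

```bash
python3 - <<'E'
from h import *
st()
c=vision.camera("top"); crop(c,195,205,290,295,8,"pics/t13.png")
cv2.imwrite("pics/t13full.png",c["pixels"])
boxes(c,x0=200,x1=300,z=.057)
c=vision.camera("scene"); crop(c,150,170,350,340,4,"pics/s13.png")
E
```

```text
t 21.37 p [ 0.4874 -0.2626  0.1274] F [-0.81  0.17 -1.61] w 0.0404
157 [0.5002 0.015 ] 0.0741 0.0734 -0.5
```

View pics/s13.png

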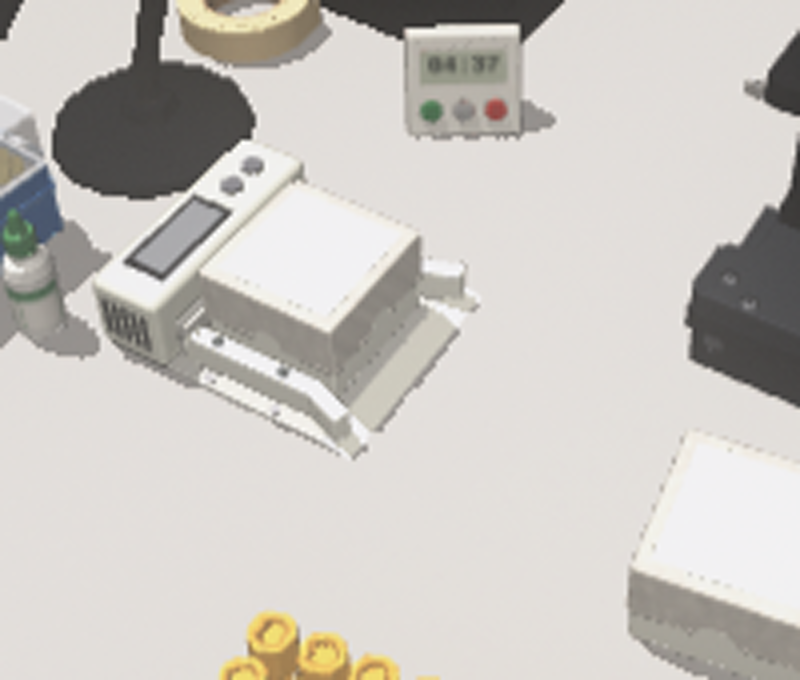

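View pics/t13.png

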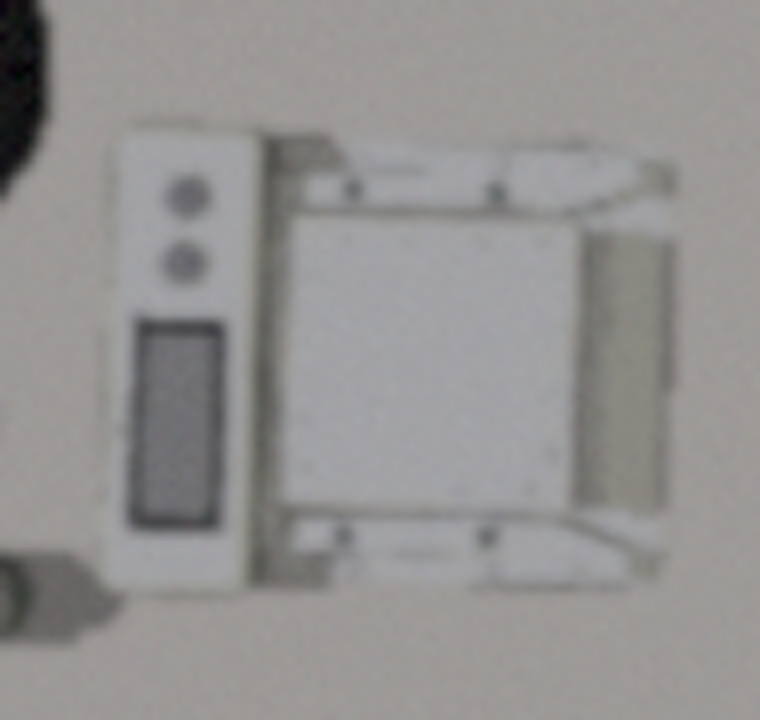

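View pics/t13full.png

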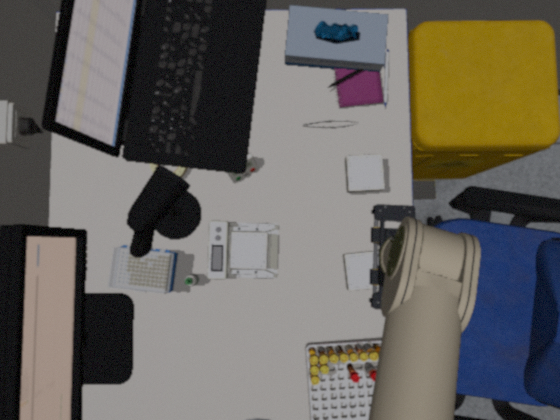

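```bash
python3 - <<'E'
from h import *
st(); r.close_job()
E
```

```text
t 21.47 p [ 0.4886 -0.2566  0.1273] F [-0.76  0.77 -0.66] w 0.0399
the job is handed in; nothing more can be done
```

The full box, the middle one of the row, is in the chill dock against the back stop, and the job was handed in at 21.5 s.

- **Finding it:** I nudged each box about 15 mm. The middle one took about 4 N to push, and the two outer ones took about 1.2–1.7 N.
- **Moving it:** I pushed it with two fingers held low on its side. It went out of the row, sideways onto the dock's axis, then up the ramp and between the rails. I never gripped or lifted it, and apart from the shallow pitch of the ramp it stayed flat.
- **Seated at home:** The push force rose to about 12 N at the stop, with no further movement. The finger position then put the box centre at y ≈ 0.013, matching my home estimate of 0.0135. The camera put the box at (0.500, 0.015), within its 2 mm accuracy.
- **Everything else:** In the last pictures the box lies flat and square with its lid on. The two empty boxes stand where the nudges left them, about 15 mm from where they started. The dropper bottle, timer and forceps look unmoved, and the gripper is clear of everything.

The force gap between the full and empty boxes was about 3 to 1, not the 7 to 1 their weights suggest. I put this down to noise and drag in the force reading. The full box stood out clearly all the same, and no check failed.

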